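# Dock a lamp control gear in the sloping test bay

## Task

Take the white control-gear case that has a notch in one end and lay it on the low, open part of the test bay's ramp, between the guides, with the notched end facing uphill. Then push it gently up the ramp, in under the hood, until it bears against the sprung contact plate hidden at the top, and leave it lying there flat and still, touching the plate, without disturbing the other things on the bench.

Things in the scene. Friction and masses are not known exactly. Their poses are not given: they have to be found in the camera images.
- gear: White painted case of a lamp control gear, 120 x 56 x 46 mm (x, y, z), 0.3 to 0.65 kg, lying flat on the table. Origin: centre of its underside; x points along it to the notched end, z up. The notch (socket) in the +x end, through the whole height, is 24 mm deep and 24 mm wide, centred in the width; the other end is plain.
- gear_socket (a point): Middle of the notch's mouth on the case: 60 mm from the case's origin along its x, 23 mm up.
- bay: Base of the grey lamp test bay, fixed to the bench, 340 x 130 mm; origin on the table under the ramp's foot, x points horizontally uphill. It stands to the left or right of the robot's midline.
- ramp: The bay's aluminium ramp, rising at 10 degrees. Origin: on the running surface at the foot, midway between the guides, 18 mm above the table; x points up the slope, y across, z out of the surface. 335 mm long; two guides 66 mm apart, 12 mm high and 8 mm thick run its whole length. Open to the sky for x below 143 mm. Friction holds the case wherever it is left on the ramp.
- hood_edge (a point): Middle of the lower front edge of the grey hood that covers the ramp from ramp x = 143 to 330 mm: this point is at ramp (143, 0, 60) mm. The hood's front face is square to the ramp, from 60 to 135 mm above the running surface; side cheeks reach y = +-58 mm. A gripper held upright strikes it before the case is home; a tilted one does not.
- stop_unit: Steel back plate closing the ramp's top end under the hood; origin on the running surface at ramp x = 322 mm, axes as the ramp's. It carries the sprung contact plate on a clamped carriage, whose place along the ramp differs each time by up to 25 mm, is not reported and must be felt.
- plate_zone (a point): The lowest place the contact plate's face can have, ramp (255, 0, 22) mm; the face stands 0 to 25 mm uphill of it. Face 58 mm wide, 4 to 40 mm above the surface; from its middle a brass tongue 12 mm wide, 16 high, stands 18 mm downhill and enters the notch. It gives 8 mm (1.2 N/mm spring, 120 N s/m damper), then is hard; over 25 N harms it. Ease off slowly: it pushes back.
- spare_case: Bystander: white case 85 x 56 x 46 mm without notch; origin at its underside's centre. Leave it.
- bulb_holder: Bystander: clear bulb upright in a black lampholder, 64 mm wide, 126 mm tall; origin at its underside's centre.
- spiral_lamp: Bystander: white spiral lamp standing on its base, 52 mm wide, 115 mm tall; origin at its underside's centre.
- screwdriver: Bystander: screwdriver lying on the bench between the two work places, along x; origin under its middle.
- parts_tray: Bystander: white open tray 170 x 130 x 50 mm; origin at its underside's centre.
- meter: Bystander: yellow hand meter 140 x 75 x 38 mm lying flat; origin at its underside's centre.
- iron_stand: Bystander: yellow soldering iron on a steel stand 120 x 70 mm, about 110 mm tall; origin at its underside's centre.
Not all that is in view belongs to the job. What is shaped like the gear but blue or red is not meant.

How it is judged:
By the outcome, as a careful person would: the job done as asked, in the order asked, and still so for the second after the job is handed in, with the robot touching nothing.
It also fails if it takes over 64 s, if anything falls off the work surface, if the arm or the gripper's body presses on something with over 40 N, if the wrist force passes 120 N, or if a joint passes its speed limit or range.

## Robot

A 6-joint arm with a two-finger parallel gripper is mounted at the origin on the work surface. World frame = base frame: x ahead of the robot, y to its left, z up, the work surface at z = 0. Lengths are in m, angles in rad, forces in N, time in s.
With the tool pointing down it reaches from about 0.3 to 0.875 m from the base axis. Payload 6.4 kg.
Tool frame: the origin (TCP) lies on the centre line of the jaws, within the pads' length; the fingertips stand 25 mm ahead of it and the grasp point (between the pads) lies 6 mm ahead of it; z points along the fingers, y is the line along which they close (so a half turn about z gives the same grasp; the last joint's range is limited). The gripper opens to 85 mm and grips with 20 to 120 N. Pads are 22 mm wide; open, the fingers measure 114 mm over their backs; the gripper's body (76 mm by 85 mm) begins 54 mm behind the grasp point. The pads swing forward as they close: fully open they stand 13 mm farther back than shut.
Start: joints at [0.959, 0.181, 1.607, -0, 1.354, -0.206], TCP at [0.227, 0.528, 0.256] pointing down, gripper open.
Joint ranges: [-2.99, 2.99], [-0.89, 2.07], [0.3, 2.58], [-1.14, 4.28], [0, 2.63], [-3.12, 3.12]. Speed limits (rad/s): [2.57, 2.57, 3.01, 3.14, 3.14, 3.14].

## Interface

Orientations are given as a unit quaternion [w, x, y, z].
In Python, from bench import get_obs, camera, hand_in, spot_in gives the robot as it stands.
- The arm moves only by the shell command python3 -m jog 'ROWS'. ROWS is JSON, one flat list of numbers, 7 for each row, row after row: the shift along the tool's x, y, z in m, then the turn, a rotation vector about the tool's x, y, z in rad, then the closure, from 0 (fully open) to 1 (shut). A call has 1 to 20 rows; each row is the pose to reach, as a shift and turn from the pose commanded when the call began, along the tool's axes at that moment; what a row does not reach only later rows make up. A row lasts 1/8 s, in which the tool goes at most 62.5 mm and 10.7 degrees, less where a joint would pass 70% of its speed; a pose out of reach is approached as far as the arm can. A call with a gripper value outside its range is refused whole. The fingers move at their own pace and stop on an object; the grip force is fixed at half the most. Time passes only in rows, so rows that repeat a pose let the fingers close. It gives the time, the measured TCP pose, the force, the opening and the grip force at its end, in the units of the state.
- get_obs(): the state, without advancing time (a new reading comes with each control period).
- camera(name): name is "side" or "top" or "wrist"; returns a dict with "frame" (384x512x3 uint8, red, green, blue), "mtx" (3x3 intrinsics, pixels), "distortion" ([k1, k2, p1, p2, k3] as OpenCV has them; the pictures are not rectified), "extrinsics" (4x4, takes a point from camera to world coordinates). Camera axes: x right, y up, looking along -z (the intrinsics and any distortion apply to the point x, -y, -z); pixel columns grow to the right and rows downward; lengths in m; the calibration is good to about 2 mm. A picture is of the moment at which its call begins. There is no depth.
- hand_in(): hands the job in; it is judged then, once.
Trained networks look in a picture, given as the dict that the camera call returned (one of the last four; its "shot" number tells which), for a name from the list of things; names that differ only in an ending like _2 or _b are one class to them, and where a whole thing is asked for, a point or a joint stands for the part that bears it (a point fixed in the world has none). Each returns a list of dicts, best first, with "confidence" (0 to 1); they miss things now and then, are a little off and sometimes report something else, mostly with a low value. They report only what shows in the picture. A call takes as long as a camera call. They do not tell look-alikes from the thing itself.
- spot_in(picture, name): "xyz" ([x, y, z] in m, in world coordinates, good to about 4 mm: the middle of the surface that is visible of it).
The state is a dict: "time_s": time; "q": joint angles; "dq": joint speeds; "joint_efforts": joint torques, N m; "eef_pos": TCP position; "eef_rot": TCP orientation; "wrist_force": force on the tool from outside, world axes, zero at the start; "torque": the same for the moment, N m; "opening": opening from 0.0 (shut) to 1.0 (fully open); "grasp_force": force on a finger pad.
Only numpy, scipy, OpenCV 4.12 (cv2) and the standard library are available. Lean on these libraries where they do the work, as an engineer would, in place of code of your own. Each camera call takes 0.05 s, during which the arm holds its last target. There are 200 camera calls.

## Working session

There is one attempt and no reset: what is moved stays moved. The work goes in short steps, Python scripts to look and compute and a shell command to move; the robot and the scene stay as the last step left them, time stands still between calls to the robot, and variables do not carry over. Pictures are saved under pics/ and viewed, at most 10 in all, crops included, and the job is handed in when it is done.

```bash
mkdir -p pics; ls; cat > h.py <<'E'
import numpy as np, cv2
from bench import get_obs, camera, spot_in
from scipy.spatial.transform import Rotation as R
def save(p,n): cv2.imwrite('pics/'+n,cv2.cvtColor(p['frame'],cv2.COLOR_RGB2BGR))
def Rq(q): return R.from_quat([q[1],q[2],q[3],q[0]])
def ray(p,uv):
    n=cv2.undistortPoints(np.array([[uv]],float),p['mtx'],np.array(p['distortion']))[0,0]
    E=np.array(p['extrinsics']); return E[:3,3],E[:3,:3]@np.array([n[0],-n[1],-1])
def atz(p,uv,z):
    o,d=ray(p,uv); return o+d*(z-o[2])/d[2]
def proj(p,X):
    E=np.array(p['extrinsics']); c=(np.atleast_2d(X)-E[:3,3])@E[:3,:3]; c=c*[1,-1,-1]
    return cv2.projectPoints(c,np.zeros(3),np.zeros(3),p['mtx'],np.array(p['distortion']))[0][:,0]
E
python3 - <<'E'
from h import *
o=get_obs(); print({k:np.round(v,3) for k,v in o.items()})
ims=[]
for n in ['top','side']:
    p=camera(n); save(p,n+'0.png')
    for t in ['gear','gear_socket','bay','ramp','hood_edge','stop_unit','spare_case','bulb_holder','spiral_lamp','screwdriver','parts_tray','meter','iron_stand']:
        try: print(n,t,[(np.round(d['xyz'],3).tolist(),round(d['confidence'],2),proj(p,d['xyz'])[0].round().tolist()) for d in spot_in(p,t)[:3]])
        except Exception as e: print(t,e)
E
```

```text
pics
{'time_s': np.float64(0.0), 'q': array([ 0.959,  0.182,  1.608, -0.   ,  1.354, -0.206]), 'dq': array([-0.003,  0.001, -0.   ,  0.001, -0.002,  0.001]), 'joint_efforts': array([-0.0000e+00, -4.4488e+01, -3.5132e+01, -0.0000e+00,  1.0000e-02,
       -0.0000e+00]), 'eef_pos': array([0.227, 0.528, 0.255]), 'eef_rot': array([-0.   ,  0.202,  0.979, -0.001]), 'wrist_force': array([-0.245,  0.199,  0.953]), 'torque': array([-0.022, -0.056,  0.038]), 'grasp_force': np.float64(0.0), 'opening': np.float64(0.999)}
top gear [([0.469, 0.318, 0.043], 0.95, [143.0, 205.0]), ([0.421, 0.159, 0.044], 0.94, [196.0, 223.0]), ([0.65, 0.338, 0.051], 0.8, [140.0, 145.0])]
top gear_socket [([0.765, 0.206, 0.045], 0.97, [187.0, 110.0]), ([0.651, 0.336, 0.045], 0.77, [142.0, 145.0]), ([0.428, 0.165, 0.046], 0.6, [194.0, 220.0])]
top bay [([0.594, -0.109, 0.18], 0.74, [294.0, 154.0])]
top ramp [([0.6, -0.113, 0.18], 0.94, [296.0, 152.0]), ([0.292, 0.349, 0.089], 0.22, [124.0, 266.0])]
top hood_edge [([0.604, -0.112, 0.186], 0.84, [296.0, 150.0]), ([0.288, 0.35, 0.087], 0.59, [123.0, 267.0])]
top stop_uni
[... 1019 characters left out ...]
, 0.044], 0.44, [220.0, 180.0])]
side hood_edge [([0.605, -0.139, 0.15], 0.89, [309.0, 200.0]), ([0.421, 0.152, 0.042], 0.66, [219.0, 180.0])]
side stop_unit []
side spare_case [([0.666, -0.354, 0.041], 0.88, [362.0, 268.0]), ([0.428, -0.002, 0.024], 0.3, [238.0, 214.0])]
side bulb_holder [([0.628, 0.121, 0.07], 0.8, [276.0, 163.0]), ([0.452, -0.507, 0.006], 0.22, [324.0, 354.0])]
side spiral_lamp [([0.292, 0.346, 0.063], 0.9, [168.0, 153.0])]
side screwdriver [([0.425, -0.002, 0.022], 0.59, [238.0, 214.0])]
side parts_tray [([0.458, -0.511, 0.005], 0.63, [327.0, 355.0])]
side meter [([0.445, 0.47, 0.033], 0.96, [198.0, 130.0])]
side iron_stand [([0.286, -0.371, 0.01], 0.83, [243.0, 334.0])]
```

```bash
python3 -c "
import cv2
a=cv2.imread('pics/top0.png');cv2.imwrite('pics/top0b.png',cv2.resize(a,(800,600)))
a=cv2.imread('pics/side0.png');cv2.imwrite('pics/side0b.png',cv2.resize(a,(800,600)))"
```

```text
(no output)
```

View pics/top0b.png

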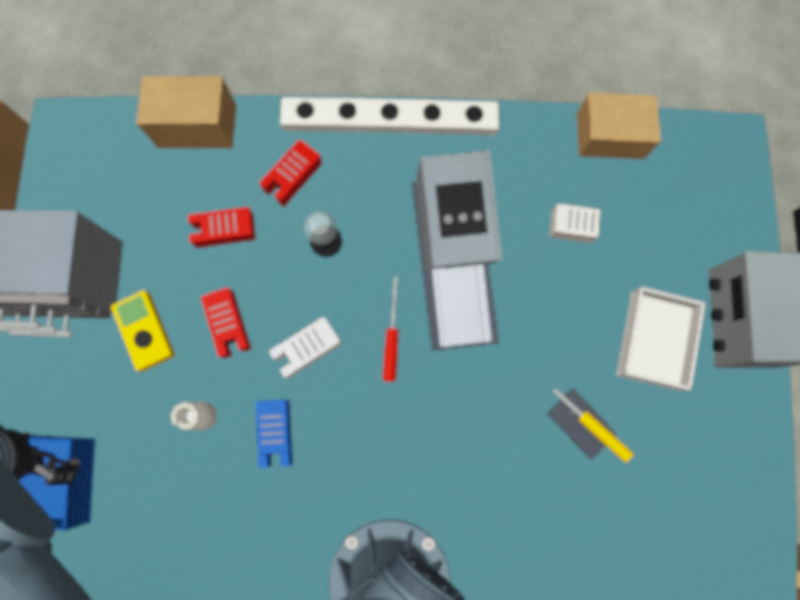

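View pics/side0b.png

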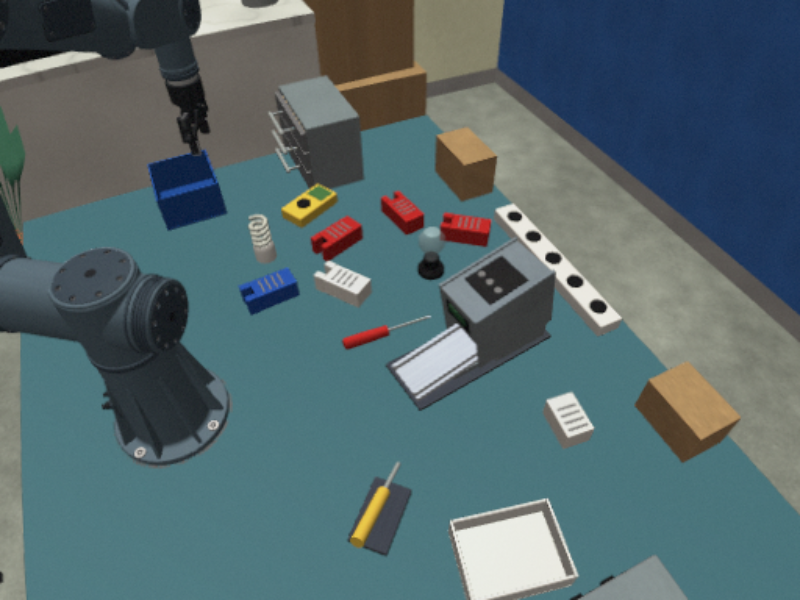

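The top view shows the white notched case at (305,347), with its notch at lower left (275,362). The ramp is at (465,305), uphill toward the top of the picture, with the hood above it. The side view agrees. Next I'll zoom in for corner pixels.

```bash
python3 -c "
import cv2
a=cv2.imread('pics/top0.png')
c=a[90:250,165:325]
cv2.imwrite('pics/z1.png',cv2.resize(c,(600,600),interpolation=cv2.INTER_CUBIC))
a=cv2.imread('pics/side0.png')
c=a[140:270,190:360]
cv2.imwrite('pics/z2.png',cv2.resize(c,(784,600),interpolation=cv2.INTER_CUBIC))"
```

```text
(no output)
```

View pics/z1.png

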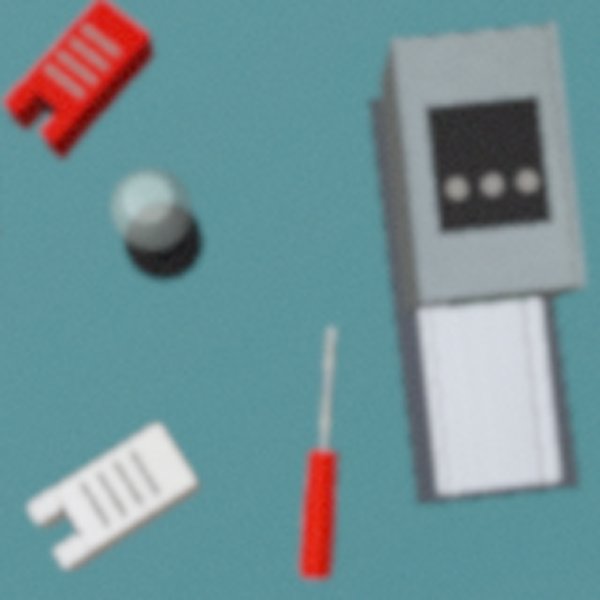

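View pics/z2.png

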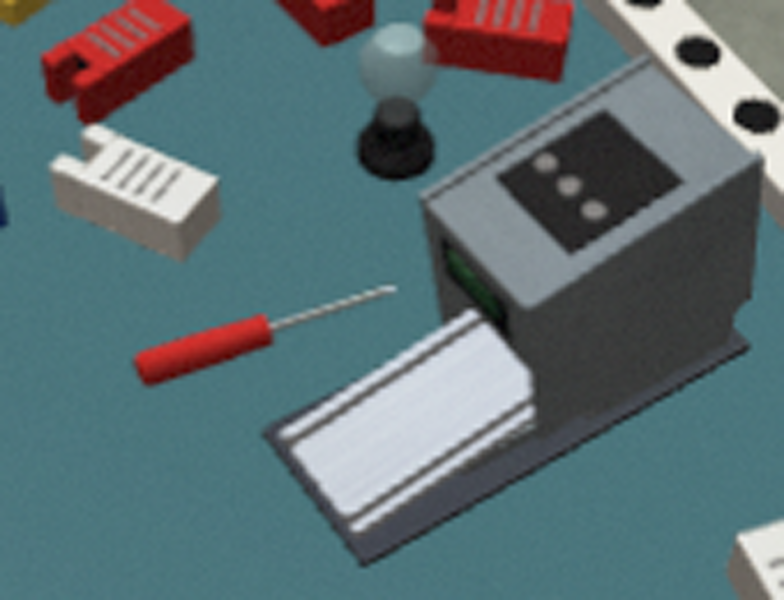

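Close-ups give the case-top corners, bay base corners and hood corners; I'll fit both poses to them.

```bash
cat > fit.py <<'E'
from h import *
from scipy.optimize import least_squares
T=camera('top');S=camera('side')
t=lambda L:np.array(L)/3.75+[165,90]-0.4
s=lambda L:np.array(L)/4.613+[190,140]-0.4
a=np.radians(10)
def rampw(b,P):
    P=np.atleast_2d(np.array(P,float)); x=P[:,0]*np.cos(a)-P[:,2]*np.sin(a); z=.018+P[:,0]*np.sin(a)+P[:,2]*np.cos(a)
    c,d=np.cos(b[2]),np.sin(b[2]); return np.c_[b[0]+c*x-d*P[:,1],b[1]+d*x+c*P[:,1],z]
H=[[.143,.058,.135],[.143,-.058,.135],[.330,-.058,.135],[.330,.058,.135]]
def fb(b):
    ft=np.array([[b[3],.065,0],[b[3],-.065,0]]);c,d=np.cos(b[2]),np.sin(b[2])
    W=np.c_[b[0]+c*ft[:,0]-d*ft[:,1],b[1]+d*ft[:,0]+c*ft[:,1],[.004,.004]]
    return np.r_[(proj(T,rampw(b,H))-t([[413,305],[584,287],[556,22],[393,38]])),(proj(S,rampw(b,H))-s([[423,197],[528,306],[760,157],[648,58]])),
      proj(T,W)-t([[418,502],[577,486]]),proj(S,W)-s([[265,433],[363,565]])]
r=least_squares(lambda b:fb(b).ravel(),[.43,-.1,0,0],loss='soft_l1'); print('bay',r.x.round(4)); print(fb(r.x).round(1).tolist())
def fg(g):
    P=np.array([[-.06,-.028],[-.06,.028],[.06,.028],[.06,-.028]]);c,d=np.cos(g[2]),np.sin(g[2])
    W=np.c_[g[0]+c*P[:,0]-d*P[:,1],g[1]+d*P[:,0]+c*P[:,1],.046*np.ones(4)]
    return np.r_[proj(T,W)-t([[163,422],[199,484],[67,571],[27,508]])[[0,1,2,3]],proj(S,W)-s([[217,180],[180,222],[52,160],[93,126]])]
r2=least_squares(lambda b:fg(b).ravel(),[.42,.16,2.0],loss='soft_l1'); print('gear',r2.x.round(4)); print(fg(r2.x).round(1).tolist())
np.save('bay.npy',r.x);np.save('gear.npy',r2.x)
E
python3 fit.py
```

```text
bay [ 0.4406 -0.1345  0.1288 -0.0047]
[[1.7, -0.3], [-0.2, 0.0], [-0.5, 0.6], [-0.5, 0.4], [-0.3, -0.1], [0.5, 1.5], [1.4, 0.4], [0.1, -0.4], [-0.7, 0.5], [-0.0, 0.0], [-0.4, -0.9], [0.5, -0.1]]
gear [0.4239 0.1633 2.1691]
[[-0.7, 0.4], [0.0, 0.0], [-0.2, -0.5], [0.4, -0.2], [0.7, -0.3], [-0.2, 0.7], [-0.4, 1.6], [-0.0, -0.4]]
```

```bash
cat >> h.py <<'E'
bay=np.load('bay.npy') if __import__('os').path.exists('bay.npy') else None
a=np.radians(10)
def Rbay(): 
    return R.from_euler('z',bay[2])*R.from_euler('y',-a)   # columns: ramp x,y,z
def ramp2w(P): return np.array([bay[0],bay[1],.018])+Rbay().apply(P)
def w2ramp(W): return Rbay().inv().apply(np.array(W)-[bay[0],bay[1],.018])
FLIP=R.from_matrix(np.diag([1.,-1,-1]))
def Rdown(psi): return R.from_euler('z',psi)*FLIP
def Rramp(tilt): # tool x uphill, z into ramp, leaning so that fingers point uphill by tilt
    return Rbay()*FLIP*R.from_euler('y',tilt)
def go(pos,Rt):
    o=get_obs(); R0=Rq(o['eef_rot']); p0=np.array(o['eef_pos'])
    print('shift',R0.inv().apply(np.array(pos)-p0).round(4).tolist(),'rot',(R0.inv()*Rt).as_rotvec().round(4).tolist())
E
python3 - <<'E'
from h import *
g=np.load('gear.npy')
print(Rramp(.8).apply([0,0,1]))
go([g[0],g[1],.15],Rdown(g[2]))
E
```

```text
[ 0.8205862   0.1062767  -0.56155459]
shift [-0.325, -0.2576, 0.1063] rot [-0.0001, 0.0, 0.5667]
```

```bash
python3 -m jog '[-0.325,-0.258,0.106,0,0,0.567,0,-0.325,-0.258,0.106,0,0,0.567,0,-0.325,-0.258,0.106,0,0,0.567,0,-0.325,-0.258,0.106,0,0,0.567,0,-0.325,-0.258,0.106,0,0,0.567,0,-0.325,-0.258,0.106,0,0,0.567,0,-0.325,-0.258,0.106,0,0,0.567,0,-0.325,-0.258,0.106,0,0,0.567,0,-0.325,-0.258,0.106,0,0,0.567,0,-0.325,-0.258,0.106,0,0,0.567,0]'
python3 - <<'E'
from h import *
g=np.load('gear.npy')
p=camera('wrist'); save(p,'w1.png'); print(get_obs()['q'].round(3))
P=np.array([[-.06,-.028],[-.06,.028],[.06,.028],[.06,-.028]]);c,d=np.cos(g[2]),np.sin(g[2])
W=np.c_[g[0]+c*P[:,0]-d*P[:,1],g[1]+d*P[:,0]+c*P[:,1],.046*np.ones(4)]
print(proj(p,W).round().tolist())
f=p['frame'].copy()
for u in proj(p,W): cv2.circle(f,tuple(int(v) for v in u),3,(255,0,0),-1)
cv2.imwrite('pics/w1.png',f[:,:,::-1])
go([g[0],g[1],.042],Rdown(g[2]))
E
```

```text
time_s: 2.75
eef_pos: [0.4234, 0.1642, 0.1506]
eef_rot: [0.0, 0.467, 0.884, 0.0]
wrist_force: [-0.1, -0.4, -0.5]
opening: 0.995
grasp_force: 0.0
[ 0.107  0.038  1.997  0.     1.106 -0.493]
[[289.0, 274.0], [216.0, 274.0], [210.0, 114.0], [296.0, 114.0]]
shift [-0.0011, -0.0001, 0.1086] rot [0.0006, 0.0001, 0.002]
```

View pics/w1.png

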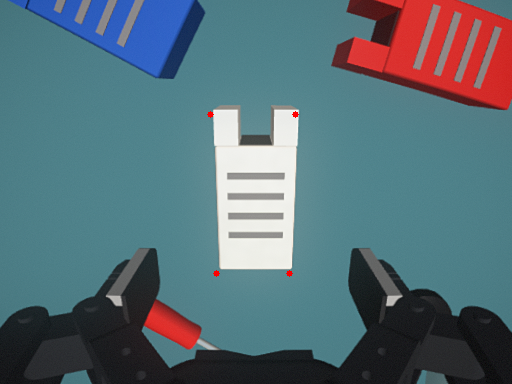

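The wrist view shows the case at (255,190), within about 3 mm of the prediction and square to the jaws. I'll descend and grip.

```bash
python3 -m jog '[0.002,0,0.05,0,0,0,0,0.002,0,0.09,0,0,0,0,0.002,0,0.108,0,0,0,0,0.002,0,0.108,0,0,0,0,0.002,0,0.108,0,0,0,1,0.002,0,0.108,0,0,0,1,0.002,0,0.108,0,0,0,1,0.002,0,0.108,0,0,0,1,0.002,0,0.108,0,0,0,1,0.002,0,0.108,0,0,0,1,0.002,0,0.108,0,0,0,1,0.002,0,0.108,0,0,0,1]'

```

```text
time_s: 4.3
eef_pos: [0.424, 0.1652, 0.0439]
eef_rot: [0.001, 0.467, 0.884, 0.001]
wrist_force: [-1.0, 1.9, 6.8]
opening: 0.646
grasp_force: 64.9
```

```bash
python3 -m jog '[0,0,-0.05,0,0,0,1,0,0,-0.11,0,0,0,1,0,0,-0.13,0,0,0,1,0,0,-0.13,0,0,0,1]'
python3 - <<'E'
from h import *
print(get_obs()['opening'])
go(ramp2w([.068,0,.12]),Rramp(0))
E
```

```text
time_s: 4.8
eef_pos: [0.4235, 0.1648, 0.174]
eef_rot: [0.002, 0.467, 0.884, 0.001]
wrist_force: [-0.0, -0.0, -6.1]
opening: 0.642
grasp_force: 69.1
0.6418942415936493
shift [-0.2777, -0.1133, 0.0261] rot [-0.1737, 0.1068, 2.0343]
```

```bash
python3 -m jog '[-0.278,-0.113,0.026,-0.174,0.107,2.034,1,-0.278,-0.113,0.026,-0.174,0.107,2.034,1,-0.278,-0.113,0.026,-0.174,0.107,2.034,1,-0.278,-0.113,0.026,-0.174,0.107,2.034,1,-0.278,-0.113,0.026,-0.174,0.107,2.034,1,-0.278,-0.113,0.026,-0.174,0.107,2.034,1,-0.278,-0.113,0.026,-0.174,0.107,2.034,1,-0.278,-0.113,0.026,-0.174,0.107,2.034,1,-0.278,-0.113,0.026,-0.174,0.107,2.034,1,-0.278,-0.113,0.026,-0.174,0.107,2.034,1,-0.278,-0.113,0.026,-0.174,0.107,2.034,1,-0.278,-0.113,0.026,-0.174,0.107,2.034,1,-0.278,-0.113,0.026,-0.174,0.107,2.034,1,-0.278,-0.113,0.026,-0.174,0.107,2.034,1]'
python3 - <<'E'
from h import *
o=get_obs();print(o['q'].round(3),w2ramp(o['eef_pos']).round(4))
p=camera('wrist'); f=p['frame'].copy()
# predicted guide inner-top edges & hood edge
for P in [[.0,.033,.012],[.0,-.033,.012],[.1,.041,.012],[.1,-.041,.012],[.143,.041,.012],[.143,-.041,.012],[.143,.058,.06],[.143,-.058,.06],[.143,.058,.135],[.143,-.058,.135]]:
    u=proj(p,ramp2w(P))[0]; print(P,u.round()); cv2.circle(f,tuple(int(v) for v in np.clip(u,-999,999)),2,(255,0,0),-1)
cv2.imwrite('pics/w2.png',f[:,:,::-1])
s=camera('side');f=s['frame'].copy()
for P in [[.0,.033,.012],[.0,-.033,.012],[.1,.041,.012],[.143,-.041,.012],[.143,.058,.06],[.143,-.058,.06],[.143,.058,.135],[.143,-.058,.135]]:
    u=proj(s,ramp2w(P))[0]; cv2.circle(f,tuple(int(v) for v in u),1,(255,0,0),-1)
f=cv2.resize(f[130:280,200:370],(578,510),interpolation=2)
w=cv2.imread('pics/w2.png')
cv2.imwrite('pics/w2s2.png',cv2.resize(f[:,:,::-1],(400,353)))
c=np.zeros((384,800,3),np.uint8); c[:353,:400]=cv2.resize(f[:,:,::-1],(400,353)); c[:300,400:]=cv2.resize(w,(400,300)); cv2.imwrite('pics/c1.png',c)
E
```

```text
time_s: 6.55
eef_pos: [0.4855, -0.1287, 0.1458]
eef_rot: [-0.006, 0.994, 0.065, 0.085]
wrist_force: [1.1, 0.5, -6.0]
opening: 0.644
grasp_force: 68.9
[-0.562  0.059  1.996  0.133  0.959  0.809] [0.0668 0.     0.118 ]
[0.0, 0.033, 0.012] [213. 277.]
[0.0, -0.033, 0.012] [297. 277.]
[0.1, 0.041, 0.012] [195. 150.]
[0.1, -0.041, 0.012] [316. 150.]
[0.143, 0.041, 0.012] [192.  84.]
[0.143, -0.041, 0.012] [319.  85.]
[0.143, 0.058, 0.06] [143.  86.]
[0.143, -0.058, 0.06] [370.  87.]
[0.143, 0.058, 0.135] [63. 91.]
[0.143, -0.058, 0.135] [451.  92.]
```

View pics/c1.png

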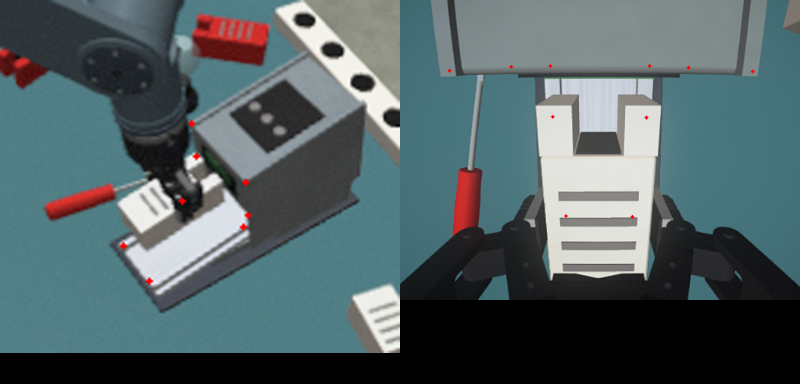

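Side and wrist views show the case over the ramp, notch uphill, centred between the guides (about 599 against 600). I'll lower it.

```bash
python3 -m jog '[0,0,0.03,0,0,0,1,0,0,0.055,0,0,0,1,0,0,0.066,0,0,0,1,0,0,0.070,0,0,0,1,0,0,0.072,0,0,0,1,0,0,0.072,0,0,0,1]'; python3 -c "
from h import *
o=get_obs();print(w2ramp(o['eef_pos']).round(4),o['torque'])"
```

```text
time_s: 7.4
eef_pos: [0.4983, -0.1275, 0.076]
eef_rot: [-0.005, 0.994, 0.064, 0.086]
wrist_force: [-0.5, 0.4, -6.3]
opening: 0.641
grasp_force: 68.7
[ 0.0673 -0.0004  0.0471] [-0.03640927  0.2171555   0.03498958]
```

No contact yet; lower more in 1 mm steps.

```bash
python3 -m jog '[0,0,0.001,0,0,0,1,0,0,0.002,0,0,0,1,0,0,0.003,0,0,0,1,0,0,0.003,0,0,0,1]'; python3 -c "
from h import *
o=get_obs();print(w2ramp(o['eef_pos']).round(4),o['torque'])"
```

```text
time_s: 7.9
eef_pos: [0.4984, -0.1272, 0.0732]
eef_rot: [-0.005, 0.994, 0.064, 0.085]
wrist_force: [-5.8, 0.5, 5.7]
opening: 0.645
grasp_force: 70.2
[ 0.0669 -0.0002  0.0442] [ 0.08897606  0.70780367 -0.08517634]
```

```bash
python3 -m jog '[0,0,0,0,0,0,0.5,0,0,0,0,0,0,0,0,0,0,0,0,0,0,0,0,0,0,0,0,0,0,0,0,0,0,0,0,0,-0.03,0,0,0,0,0,0,-0.07,0,0,0,0,0,0,-0.10,0,0,0,0,0,0,-0.10,0,0,0,1]'; python3 - <<'E'
from h import *
o=get_obs();print(w2ramp(o['eef_pos']).round(4),o['q'].round(3))
t=.85
# closed tip uphill-corner in tool frame ~ (+.011,0,.025); wants ramp (x,0,.015)
Rt=Rramp(t); off=(Rbay().inv()*Rt).apply([.011,0,.025]); print(off)
go(ramp2w(np.array([-.04,0,.06])-off),Rt)
p=camera('wrist'); save(p,'w3.png')
E
```

```text
[ 0.0669 -0.0002  0.0442] [-0.544  0.217  2.001  0.149  0.795  0.801]
[ 0.02604182  0.         -0.00823549]
shift [-0.1331, -0.0003, -0.0235] rot [-0.0002, 0.8539, 0.0005]invalid input
```

View pics/w3.png

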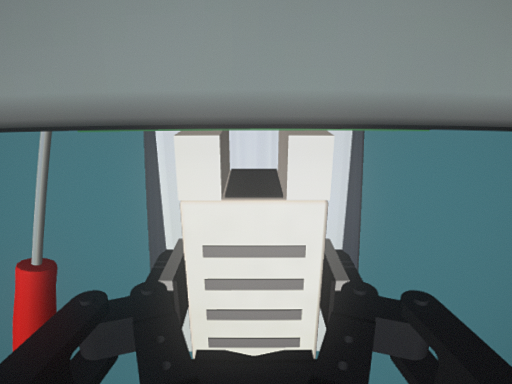

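The wrist view shows the case lying between the guides, still gripped. The last call had a miscounted row, so I'll retype it.

```bash
python3 -m jog '[0,0,0,0,0,0,0.5, 0,0,0,0,0,0,0, 0,0,0,0,0,0,0, 0,0,0,0,0,0,0, 0,0,0,0,0,0,0, 0,0,-0.03,0,0,0,0, 0,0,-0.07,0,0,0,0, 0,0,-0.10,0,0,0,0, 0,0,-0.10,0,0,0,1]'; python3 - <<'E'
from h import *
o=get_obs();print(w2ramp(o['eef_pos']).round(4),o['q'].round(3))
t=.85
Rt=Rramp(t); off=(Rbay().inv()*Rt).apply([.011,0,.025]); print(off)
go(ramp2w(np.array([-.04,0,.06])-off),Rt)
E
```

```text
time_s: 9.07
eef_pos: [0.4829, -0.1303, 0.1735]
eef_rot: [-0.004, 0.994, 0.064, 0.087]
wrist_force: [0.4, -0.2, 0.2]
opening: 0.821
grasp_force: 0.0
[ 0.0689 -0.0013  0.1458] [-0.568  0.007  1.986  0.129  1.016  0.813]
[ 0.02604182  0.         -0.00823549]
shift [-0.135, -0.0016, 0.0775] rot [0.003, 0.8495, 0.0021]
```

```bash
python3 -m jog '[-0.06,0,0,0,0,0,1, -0.1,0,0,0,0,0,1, -0.1,0,0.05,0,0,0,1, -0.1,0,0.09,0,0,0,1, -0.1,0,0.102,0,0,0,1, -0.1,0,0.102,0,0,0,1, -0.08,0,0.102,0,0,0,1]'; python3 - <<'E'
from h import *
o=get_obs();print(w2ramp(o['eef_pos']).round(4),o['q'].round(3))
E
python3 -m jog '[0.008,0,0,0,0,0,1, 0.012,0,0,0,0,0,1, 0.016,0,0,0,0,0,1, 0.020,0,0,0,0,0,1, 0.025,0,0,0,0,0,1, 0.030,0,0,0,0,0,1, 0.035,0,0,0,0,0,1, 0.04,0,0,0,0,0,1]'; python3 - <<'E'
from h import *
o=get_obs();print(w2ramp(o['eef_pos']).round(4),o['q'].round(3))
E
```

```text
time_s: 9.95
eef_pos: [0.4203, -0.1372, 0.0573]
eef_rot: [-0.006, 0.994, 0.064, 0.085]
wrist_force: [0.5, -0.5, 0.1]
opening: 0.001
grasp_force: 0.0
[-0.0133 -0.0001  0.0422] [-0.67   0.109  2.177  0.181  0.744  0.646]
time_s: 10.95
eef_pos: [0.4582, -0.1317, 0.0636]
eef_rot: [-0.006, 0.994, 0.065, 0.084]
wrist_force: [-7.9, -1.6, 4.1]
opening: -0.001
grasp_force: 3.6
[0.0255 0.0005 0.0418] [-0.602  0.166  2.092  0.163  0.766  0.728]
```

```bash
python3 -m jog '[0.005,0,0,0,0,0,1, 0.010,0,0,0,0,0,1, 0.015,0,0,0,0,0,1, 0.020,0,0,0,0,0,1, 0.025,0,0,0,0,0,1, 0.030,0,0,0,0,0,1, 0.035,0,0,0,0,0,1, 0.04,0,0,0,0,0,1, 0.045,0,0,0,0,0,1, 0.050,0,0,0,0,0,1,0.052,0,0,0,0,0,1]'; python3 - <<'E'
from h import *
o=get_obs();print(w2ramp(o['eef_pos']).round(4),o['q'].round(3))
E
python3 -m jog '[-0.02,0,0,0,0,0,1, -0.045,0,0,0,0,0,1, -0.045,0,0,0,0,0,1]'; python3 - <<'E'
from h import *
t=.85
Rt=Rramp(t); off=(Rbay().inv()*Rt).apply([.011,0,.025]); print(off)
go(ramp2w(np.array([.075,0,.02])-off),Rt)
p=camera('wrist'); save(p,'w4.png')
E
```

```text
time_s: 12.32
eef_pos: [0.5092, -0.1253, 0.0725]
eef_rot: [-0.006, 0.994, 0.065, 0.084]
wrist_force: [-8.7, -0.8, 4.2]
opening: 0.005
grasp_force: 3.7
[0.0777 0.0003 0.0416] [-0.527  0.239  1.975  0.144  0.8    0.82 ]
time_s: 12.7
eef_pos: [0.4652, -0.131, 0.0647]
eef_rot: [-0.006, 0.994, 0.064, 0.085]
wrist_force: [0.1, -0.2, 0.3]
opening: 0.003
grasp_force: 0.0
[ 0.02604182  0.         -0.00823549]
shift [0.0164, 0.0003, 0.0133] rot [-0.0003, 0.8546, -0.0011]
```

View pics/w4.png

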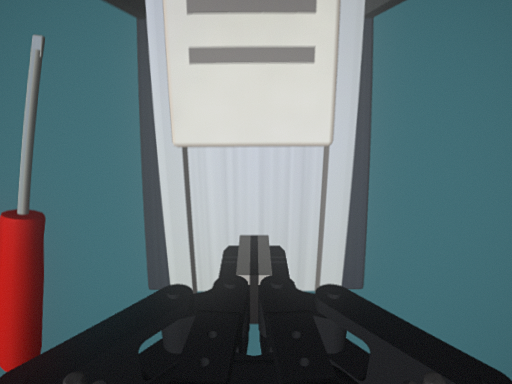

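The case is square between the guides, its plain end at about x = 89 mm (row 145), with the fingers behind it. I'll tilt now.

```bash
python3 -m jog '[0.0,0,0.0,0,0.18,0,1, 0.0,0,0.0,0,0.36,0,1, 0.004,0,0.003,0,0.54,0,1, 0.01,0,0.006,0,0.7,0,1, 0.013,0,0.01,0,0.854,0,1, 0.016,0,0.013,0,0.854,0,1, 0.016,0,0.013,0,0.854,0,1, 0.016,0,0.013,0,0.854,0,1]'; python3 - <<'E'
from h import *
o=get_obs();print(w2ramp(o['eef_pos']).round(4),o['q'].round(3))
Rr=Rbay().inv()*Rq(o['eef_rot']); print('z',Rr.apply([0,0,1]).round(3),'tip',(w2ramp(o['eef_pos'])+Rr.apply([.011,0,.025])).round(4))
E
```

```text
time_s: 13.75
eef_pos: [0.4837, -0.1291, 0.0531]
eef_rot: [-0.033, 0.871, 0.054, 0.488]
wrist_force: [-0.1, 1.0, 0.1]
opening: -0.002
grasp_force: 0.0
[ 0.0489 -0.0002  0.027 ] [-1.028  0.386  2.408  1.753  0.919 -1.162]
z [ 0.75   0.001 -0.662] tip [ 0.075  -0.0002  0.0188]
```

```bash
cat > st.py <<'E'
from h import *
o=get_obs();Rr=Rbay().inv()*Rq(o['eef_rot'])
print('z',Rr.apply([0,0,1]).round(3),'tip',(w2ramp(o['eef_pos'])+Rr.apply([.011,0,.025])).round(4),'Framp',Rbay().inv().apply(o['wrist_force']).round(2),o['q'].round(2))
E
python3 -m jog '[0.006,0,-0.005,0,0,0,1, 0.0126,0,0.0022,0,0,0,1, 0.0159,0,0.006,0,0,0,1, 0.0192,0,0.0097,0,0,0,1, 0.0225,0,0.0135,0,0,0,1, 0.0258,0,0.0172,0,0,0,1, 0.0291,0,0.021,0,0,0,1, 0.0324,0,0.0247,0,0,0,1]'; python3 st.py
python3 -m jog '[0.0033,0,0.0038,0,0,0,1, 0.005,0,0.0056,0,0,0,1, 0.0066,0,0.0075,0,0,0,1, 0.0083,0,0.0094,0,0,0,1, 0.0099,0,0.0112,0,0,0,1]'; python3 st.py
```

```text
time_s: 14.75
eef_pos: [0.5223, -0.1236, 0.07]
eef_rot: [-0.032, 0.87, 0.057, 0.489]
wrist_force: [-7.5, -1.7, 3.6]
opening: 0.002
grasp_force: 3.3
z [ 0.751  0.001 -0.66 ] tip [0.1163 0.0003 0.0287] Framp [-6.91 -0.76  4.89] [-0.9   0.35  2.35  1.81  0.85 -1.07]
time_s: 15.38
eef_pos: [0.5368, -0.1216, 0.0726]
eef_rot: [-0.032, 0.87, 0.057, 0.489]
wrist_force: [-6.9, -1.4, 3.3]
opening: -0.002
grasp_force: 3.2
z [ 0.751  0.001 -0.66 ] tip [0.1311 0.0004 0.0287] Framp [-6.37 -0.55  4.47] [-0.86  0.36  2.33  1.83  0.83 -1.04]
```

```bash
M='[0.0007,0,0.0008,0,0,0,1]'; python3 -m jog '[0.0007,0,0.0008,0,0,0,1, 0.0013,0,0.0015,0,0,0,1, 0.002,0,0.0023,0,0,0,1, 0.0026,0,0.003,0,0,0,1, 0.0033,0,0.0038,0,0,0,1]' >/dev/null; python3 st.py
python3 -m jog '[0.0007,0,0.0008,0,0,0,1, 0.0013,0,0.0015,0,0,0,1, 0.002,0,0.0023,0,0,0,1]' >/dev/null; python3 st.py
```

```text
z [ 0.751  0.001 -0.66 ] tip [0.1361 0.0005 0.0287] Framp [-6.87 -0.65  3.72] [-0.85  0.36  2.32  1.84  0.82 -1.04]
z [ 0.751  0.001 -0.66 ] tip [0.1391 0.0005 0.0287] Framp [-6.41 -0.12  4.37] [-0.84  0.36  2.31  1.84  0.82 -1.03]
```

```bash
python3 -m jog '[0.0007,0,0.0008,0,0,0,1, 0.0013,0,0.0015,0,0,0,1, 0.002,0,0.0023,0,0,0,1]' >/dev/null; python3 st.py
python3 -m jog '[0.0007,0,0.0008,0,0,0,1, 0.0013,0,0.0015,0,0,0,1]' >/dev/null; python3 st.py
```

```text
z [ 0.751  0.001 -0.66 ] tip [0.1422 0.0005 0.0287] Framp [-7.08 -1.63  4.4 ] [-0.83  0.36  2.31  1.84  0.81 -1.03]
z [ 0.751  0.001 -0.66 ] tip [0.1442 0.0004 0.0287] Framp [-7.28  0.41  4.7 ] [-0.83  0.36  2.3   1.85  0.81 -1.03]
```

```bash
python3 -m jog '[0.0007,0,0.0008,0,0,0,1, 0.0013,0,0.0015,0,0,0,1]' >/dev/null; python3 st.py
```

```text
z [ 0.751  0.001 -0.66 ] tip [0.1462 0.0005 0.0287] Framp [-5.85  0.72  4.76] [-0.82  0.36  2.3   1.85  0.81 -1.02]
```

```bash
python3 -m jog '[0.0007,0,0.0008,0,0,0,1, 0.0013,0,0.0015,0,0,0,1, 0.002,0,0.0023,0,0,0,1]' >/dev/null; python3 st.py
python3 -m jog '[0.0007,0,0.0008,0,0,0,1, 0.0013,0,0.0015,0,0,0,1]' >/dev/null; python3 st.py
```

```text
z [ 0.751  0.001 -0.66 ] tip [0.1492 0.0005 0.0287] Framp [-6.33 -0.23  5.08] [-0.81  0.36  2.29  1.85  0.8  -1.02]
z [ 0.751  0.001 -0.66 ] tip [0.1512 0.0005 0.0287] Framp [-5.92  0.14  4.93] [-0.81  0.36  2.29  1.86  0.8  -1.02]
```

```bash
python3 -m jog '[0.0007,0,0.0008,0,0,0,1, 0.0013,0,0.0015,0,0,0,1]' >/dev/null; python3 st.py
```

```text
z [ 0.751  0.001 -0.66 ] tip [0.1532 0.0005 0.0286] Framp [-7.78  1.05  6.09] [-0.8   0.36  2.29  1.86  0.8  -1.01]
```

```bash
python3 -m jog '[0.0007,0,0.0008,0,0,0,1, 0.0013,0,0.0015,0,0,0,1]' >/dev/null; python3 st.py
```

```text
z [ 0.751  0.001 -0.66 ] tip [0.1549 0.0007 0.0286] Framp [-12.03  -0.11   8.85] [-0.8   0.36  2.28  1.86  0.8  -1.01]
```

Contact: the ramp-direction force jumped from about 6.4 to 12 N at tip x ≈ 153–155 mm, which puts the face at about 273 mm, within its range. I'll ease off slowly.

```bash
python3 -m jog '[0,0,0,0,0,0,1, -0.0002,0,-0.0002,0,0,0,1, -0.0003,0,-0.0004,0,0,0,1, -0.0005,0,-0.0006,0,0,0,1, -0.0006,0,-0.0007,0,0,0,1, -0.0008,0,-0.0009,0,0,0,1, -0.001,0,-0.0011,0,0,0,1, -0.0011,0,-0.0013,0,0,0,1, -0.0013,0,-0.0015,0,0,0,1, -0.0015,0,-0.0017,0,0,0,1, -0.0016,0,-0.0019,0,0,0,1]' >/dev/null; python3 st.py
python3 -m jog '[-0.0002,0,-0.0002,0,0,0,1, -0.0003,0,-0.0004,0,0,0,1, -0.0005,0,-0.0006,0,0,0,1, -0.0006,0,-0.0007,0,0,0,1, -0.0008,0,-0.0009,0,0,0,1, -0.001,0,-0.0011,0,0,0,1]' >/dev/null; python3 st.py
```

```text
z [ 0.751  0.    -0.66 ] tip [ 1.523e-01 -1.000e-04  2.830e-02] Framp [ 0.01  0.49 -0.43] [-0.81  0.36  2.29  1.86  0.8  -1.01]
z [ 0.751  0.    -0.66 ] tip [ 0.1508 -0.      0.0283] Framp [ 0.25  0.3  -0.5 ] [-0.81  0.36  2.29  1.86  0.8  -1.02]
```

```bash
python3 -m jog '[0.0007,0,0.0008,0,0,0,1, 0.0013,0,0.0015,0,0,0,1, 0.0013,0,0.0015,0,0,0,1, 0.0013,0,0.0015,0,0,0,1]' >/dev/null; python3 st.py
python3 -m jog '[0.0003,0,0.0004,0,0,0,1, 0.0003,0,0.0004,0,0,0,1]' >/dev/null; python3 st.py
python3 -m jog '[0.0003,0,0.0004,0,0,0,1, 0.0003,0,0.0004,0,0,0,1]' >/dev/null; python3 st.py

```

```text
z [ 0.751  0.    -0.66 ] tip [ 0.1528 -0.      0.0282] Framp [0.33 1.12 0.12] [-0.81  0.37  2.29  1.86  0.8  -1.01]
z [ 0.751  0.    -0.66 ] tip [ 1.533e-01 -1.000e-04  2.820e-02] Framp [ 1.11 -0.74  0.93] [-0.8   0.37  2.28  1.86  0.8  -1.01]
z [ 0.751  0.    -0.66 ] tip [ 1.538e-01 -1.000e-04  2.820e-02] Framp [0.01 0.06 0.07] [-0.8   0.37  2.28  1.86  0.8  -1.01]
```

The case hasn't followed back: its end is beyond 153.8 mm, and the plate was first felt at about 153. So it's still loaded against the plate. I'll withdraw and look.

```bash
python3 -m jog '[-0.003,0,-0.004,0,0,0,1, -0.013,0,-0.015,0,0,0,1, -0.03,0,-0.034,0,0,0,1, -0.05,0,-0.056,0,0,0,1, -0.05,0,-0.056,0,0,0,1, -0.05,0,-0.056,0,0,0,1]'; python3 - <<'E'
from h import *
p=camera('wrist'); s=camera('side'); t=camera('top')
for P in ([.1545,.028,.0],[.1545,-.028,.0],[.1545,.028,.046],[.1545,-.028,.046]): print(proj(p,ramp2w(P))[0].round())
c=np.zeros((600,800,3),np.uint8); c[:300,:400]=cv2.resize(p['frame'],(400,300)); c[300:,:400]=cv2.resize(s['frame'],(400,300)); c[:300,400:]=cv2.resize(t['frame'],(400,300))
c[300:,400:]=cv2.resize(s['frame'][150:270,220:380],(400,300))
cv2.imwrite('pics/c2.png',c[:,:,::-1])
E
```

```text
time_s: 22.25
eef_pos: [0.4862, -0.1293, 0.0626]
eef_rot: [-0.031, 0.87, 0.056, 0.489]
wrist_force: [-0.1, 0.9, -0.1]
opening: 0.002
grasp_force: 0.0
[212. 142.]
[297. 142.]
[203.  88.]
[306.  88.]
```

View pics/c2.png

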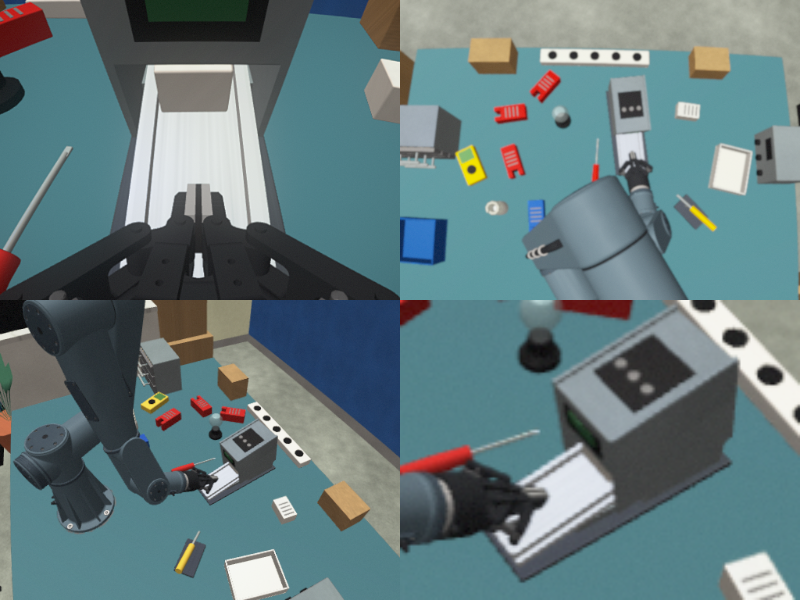

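The wrist view shows the case flat and square between the guides under the hood. Its plain end is at row 111 of the scaled picture, as predicted for x ≈ 154 mm, and the other things look undisturbed. The gripper is clear, so I'll hand in.

```bash
python3 -c "
from bench import hand_in
print(hand_in())"
```

```text
the job is handed in; nothing more can be done
None
```

I handed the job in at about 22 s: the white notched case lies flat under the hood, notch uphill and still pressed lightly against the contact plate, with the gripper clear and the other things undisturbed as far as the last pictures show; no verdict came back.

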